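Tuck a sealing strip under the jig's leaf and hold it flat

TASK

Zero the gluing jig's load cell: take the small screwdriver from its wooden block, press the button sunk in the jig's side pod fully in with the screwdriver's tip, and stand the screwdriver back in the hole of its block. Then pick up the metal sealing strip by its tab, lay it on the jig's bed and slide its long front edge squarely under the middle of the hinged leaf until it meets the stop, without lifting the leaf and without disturbing the beaker, the dish or the tape roll. Finish still gripping the strip's tab and pressing the strip down flat on the bed with a firm push.

Things in the scene. Friction and masses are not known exactly. Their poses are not given: they have to be found in the camera images.
- jig: gluing jig, fixed: grey base 185 (x) x 200 (y) x 8 mm, steel bed, hinged leaf at its far side (+x), grey pod 50 x 46 x 32 mm high centred at own (-20, 126) mm. Origin: centre of the base's underside, on the worktop. Own x points from the open side of the bed to the leaf, z up. Hinge lugs 27 mm high at own x = 75, y = -88 and 88 mm
- bed: flat steel bed plate, fixed on the jig with the same axes, 165 (x) x 170 (y) x 4 mm; its top is 12 mm above the worktop; origin: centre of its underside, at jig own (-10, 0, 8) mm
- leaf (a joint): angle of the hinged leaf in rad: 0 = down at rest, grows as its free edge lifts. Aluminium plate 58 (x) x 164 (y) x 3 mm, hinged at jig own x = 75 mm, free edge towards the open side of the bed. At rest it is level, carried by its hinge stop, its underside 7 mm above the bed; only its weight and a weak spring hold it down
- leaf_edge (a point): middle of the lower rim of the leaf's free edge; at rest at jig own (17, 0, 19) mm
- stop_mid (a point): middle of the foot of the stop's face, at jig own (42, 0, 12) mm: the stop is a dark bar along own y, 150 mm long and 6.5 mm high on the bed, hidden under the leaf, 25 mm behind the leaf's free edge; its face looks to own -x
- button_well (a point): centre of the mouth of the button's round well, in the top of the pod 32 mm above the worktop. The well is 14 mm wide with a 2 mm chamfer; the black button (12 mm wide) lies at its bottom, 8 mm below the mouth
- zero_button (a joint): travel of the sunk spring button in m: 0 out, 0.004 fully in. It springs back; starts to move at 2 N, fully in at 4 N
- strip: aluminium sealing strip lying on the worktop, about 200 g: sheet 75 (x) x 140 (y) x 3 mm, a 15 mm high flange along its rear edge (own -x) and in the middle of that edge a grip tab 14 mm thick (x), 36 mm wide (y), top 44 mm above the underside. Origin: centre of the underside. Own x points to the plain front edge, which goes under the leaf; z up
- lip_left (a point): left (+y) end of the strip's front edge, at the underside: strip own (37.5, 70, 0) mm
- lip_right (a point): right (-y) end of the strip's front edge, at the underside: strip own (37.5, -70, 0) mm
- tab_top (a point): centre of the top of the strip's grip tab: strip own (-30.5, 0, 44) mm
- driver: small screwdriver, 144 mm long, 80 g, standing upright, tip down, in the wooden block; round handle 26 mm thick, 74 mm long, above a 4 mm thick shaft 69 mm long. It may lean a few degrees. Its handle runs roughly along own +y (0.12 rad off); use the two points below
- driver_tip (a point): tip of the screwdriver's shaft
- driver_grip (a point): middle of the handle, on its axis, about 113 mm from the tip
- tool_block: wooden block 56 x 56 x 50 mm high, fixed to the worktop, with one upright hole in its top; origin: centre of its underside
- block_hole (a point): centre of the hole's mouth, 50 mm above the worktop; hole 8 mm wide, 45 mm deep, with a 4 mm chamfer
- dust_beaker: bystander: grey beaker 75 mm wide, 68 mm high, beyond the strip; origin: centre of its underside
- dish: bystander: low round dish of screws, 62 mm wide, 14 mm high; origin: centre of its underside
- tape: bystander: roll of wide tape lying flat, 98 mm wide, 50 mm high; origin: centre of its underside
Not all that is in view belongs to the job. Leave any pink look-alike of the strip alone.

How it is judged (in metres and radians):
On the way, in this order (a step that is already met when the one before it is completed fails the run):
1. the sunk button is pressed in (over 3 mm of 4) by the screwdriver (value of joint zero_button above 0.003 m and contact force between driver and jig above 1 N and horizontal distance between driver_tip and button_well below 0.009 m), for 0.05 s.
2. the screwdriver stands in its block's hole again, let go (horizontal distance between driver_tip and block_hole below 0.008 m and height (world z) of driver_tip below 0.03 m and contact force between the fingers and driver below 0.1 N), for 0.2 s.
3. both ends of the strip's front edge are under the leaf (x of each of lip_left, lip_right in the frame of jig above 0.022 m and z of lip_left in the frame of jig between 0.009 and 0.018 m and z of lip_right in the frame of jig below 0.018 m and y of lip_left in the frame of jig below 0.1 m and y of lip_right in the frame of jig above -0.1 m), for 0.1 s.
At the end, for the whole second after the job is handed in: Strip flat on the bed (2 degrees; edge under 2.5 mm up), front edge under the leaf, both ends within 6 mm of the stop, under 14 mm off sideways; still gripped and bearing on the bed with over 5 N; leaf below 0.04 rad; screwdriver upright in its block (x of lip_left in the frame of jig between 0.036 and 0.048 m and x of lip_right in the frame of jig between 0.036 and 0.048 m and y of lip_left in the frame of jig below 0.084 m and y of lip_right in the frame of jig above -0.084 m and z of each of lip_left, lip_right in the frame of jig below 0.0145 m and angle between strip's own z axis and vertical below 0.035 rad and contact force between strip and bed above 5 N and contact force between the fingers and strip above 2 N and linear speed of strip below 0.02 m/s and value of joint leaf below 0.04 rad and horizontal distance between driver_tip and block_hole below 0.008 m and height (world z) of driver_tip below 0.03 m); the arm keeps its last pose, push and grip.
It fails at once if the leaf is lifted (over 0.10 rad, 6 mm at its edge) (value of joint leaf above 0.1 rad).
It fails at once if the beaker, dish or tape roll is moved more than 25 mm (distance of any of dust_beaker, dish, tape from where it was at the start of the episode above 0.025 m).
It also fails if it takes over 62 s, if anything falls off the work surface, if the arm or the gripper's body presses on something with over 40 N, if the wrist force passes 120 N, or if a joint passes its speed limit or range.

ROBOT

A 6-joint arm with a two-finger parallel gripper is mounted at the origin on a cart in front of the work surface, level with it; the furniture and walls round the work are solid. World frame = base frame: x ahead of the robot, y to its left, z up, the work surface at z = 0. Lengths are in m, angles in degrees, forces in N, time in s.
With the tool pointing down it reaches from about 0.4 to 0.825 m from the base axis. Payload 7 kg.
Tool frame: the origin (TCP) lies on the centre line of the jaws, within the pads' length; the fingertips stand 19 mm ahead of it and the grasp point (between the pads) is the TCP (r.tip_extent is the distance from the TCP to the fingertips, in m); z points along the fingers, y is the line along which they close (so a half turn about z gives the same grasp; the last joint's range is limited). The gripper opens to 88 mm and grips with 3 to 60 N. Pads are 19 mm wide; open, the fingers measure 130 mm over their backs; the gripper's body (78 mm by 193 mm) begins 47 mm behind the grasp point.
Start: joints at [-57.806, 20.546, 0.682, 0, -70.136, -16.507], TCP at [0.182, -0.65, 0.246] pointing down, gripper open.
Joint ranges: [-176.03, 176.03], [-82.01, 121.73], [-58.28, 71.71], [-173.87, 95.51], [-174.79, -0.11], [-173.66, 173.66]. Speed limits (degrees/s): [136.94, 136.94, 172.46, 180, 180, 180].

INTERFACE

Orientations are given as [roll, pitch, yaw] about the fixed x, y, z axes, in that order (R = Rz(yaw) Ry(pitch) Rx(roll)).
In Python, from plant import r gives the robot as it stands. The module is installed in compiled form; this text tells all that it offers.
- The arm moves only by the tool jog_arm, never from a script. Its argument "deltas" is a list that holds one entry, the list of rows, each a list of 5 numbers: the opening, from -1 (shut) to 1 (fully open), then the shift along the world's x, y, z in cm, then the turn about the world's z in rad. In form: [[[claw, dx, dy, dz, turn], ...]]. A call has 1 to 8 rows; each row shifts and turns the commanded pose from where the row before left it; what a row does not reach is not made up. A row lasts 1/8 s, in which the tool goes at most 62.5 mm and 10.7 degrees, less where a joint would pass 70% of its speed; a pose out of reach is approached as far as the arm can. A call with a gripper value outside its range is refused whole. The fingers move at their own pace and stop on an object; "force" is the grip in N (left out, the last holds). Time passes only in rows, so rows that do not move let the fingers close. It gives the time, the measured TCP pose, the force, the opening and the grip force at its end, in the units of the state.
- r.get_state(): the state, without advancing time (a new reading comes with each control period).
- r.capture(name): name is "side" or "top" or "wrist"; returns the picture (384x512x3 uint8, blue, green, red); there is no depth.
- r.camera_info(name): a dict with "fx", "fy", "cx", "cy" (pixels), "k1" (the pictures are not rectified: a ray, as slopes to the right and down, at radius r is drawn at 1 + k1 r^2 times it, then the intrinsics apply), "view" (4x4, takes a point from world to camera coordinates). Camera axes: x right, y up, looking along -z (the intrinsics and any distortion apply to the point x, -y, -z); pixel columns grow to the right and rows downward; lengths in m; the calibration is good to about 2 mm. A picture is of the moment at which its call begins: read the wrist's pose just before it. camera_info takes no time and is no camera call; for the wrist camera it gives the pose at the moment of the call.
- r.close_job(): hands the job in; it is judged then, once.
The state is a dict: "time_s": time; "joints": joint angles; "qd": joint speeds; "joint_torque": joint torques, N m; "tcp_pos": TCP position; "eef_rot": TCP orientation; "contact_force": force on the tool from outside, world axes, zero at the start; "moment": the same for the moment, N m; "gripper_width": finger opening in m; "gripper_force": force on a finger pad.
Only numpy, scipy, OpenCV 4.12 (cv2) and the standard library are available. Lean on these libraries where they do the work, as an engineer would, in place of code of your own. Each camera call takes 0.05 s, during which the arm holds its last target. There are 200 camera calls.

## Working session

There is one attempt and no reset: what is moved stays moved. The work goes in short steps, Python scripts to look and compute and a tool call to move; the robot and the scene stay as the last step left them, time stands still between calls to the robot, and variables do not carry over. Pictures are saved under pics/ and viewed, at most 10 in all, crops included, and the job is handed in when it is done.

Besides the shell and the picture viewer there is one more tool, called after "Request:" as name(argument=value, ...), one argument or row to a line, values as JSON. jog_arm: Moves the arm, as the interface text tells. Its arguments: {"type":"object","properties":{"deltas":{"type":"array"},"force":{"type":"number"}},"required":["deltas"]}

```bash
mkdir -p pics; cat > h.py <<'E'
import numpy as np, cv2
from plant import r
def save(cam,name):
    im=np.ascontiguousarray(r.capture(cam)); cv2.imwrite('pics/'+name+'.png',im); return im
def cam(c):
    i=r.camera_info(c) if isinstance(c,str) else c
    return i
def proj(c,P):
    i=cam(c);P=np.atleast_2d(P);V=np.array(i['view'])
    q=P@V[:3,:3].T+V[:3,3]; s=np.c_[q[:,0]/-q[:,2],-q[:,1]/-q[:,2]]
    s=s*(1+i['k1']*(s**2).sum(1,keepdims=True))
    return s*[i['fx'],i['fy']]+[i['cx'],i['cy']]
def ray(c,uv):
    i=cam(c);uv=np.atleast_2d(uv).astype(float);d=(uv-[i['cx'],i['cy']])/[i['fx'],i['fy']];s=d.copy()
    for _ in range(20): s=d/(1+i['k1']*(s**2).sum(1,keepdims=True))
    V=np.array(i['view']);R=V[:3,:3]
    return -R.T@V[:3,3], np.c_[s[:,0],-s[:,1],-np.ones(len(s))]@R
def atz(c,uv,z):
    o,d=ray(c,uv); return o+d*((np.asarray(z)-o[2])/d[:,2])[:,None]
def tri(obs): # list of (cam,uv)
    A=np.zeros((3,3));b=np.zeros(3)
    for c,uv in obs:
        o,d=ray(c,uv);d=d[0]/np.linalg.norm(d[0]);M=np.eye(3)-np.outer(d,d);A+=M;b+=M@o
    return np.linalg.solve(A,b)
E
python3 - <<'E'
from h import *
for c in('top','side'):
    save(c,c+'0');i=r.camera_info(c);print(c,i['fx'],i['k1'],ray(c,[[256,192]]))
print(r.get_state())
E
```

```text
top 365.04446583135893 -0.05048382061476978 (array([ 0.39210429, -0.121611  ,  1.45186276]), array([[ 0.10420428,  0.00293862, -0.99462842]]))
side 439.75343272911084 -0.07618210254552296 (array([ 0.45863748, -1.59536711,  0.74743118]), array([[ 0.02230705,  0.91593507, -0.40091284]]))
{'time_s': 0.1, 'joints': array([-5.78072205e+01,  2.05863589e+01,  6.39808443e-01, -1.69867012e-02,
       -7.01353376e+01, -1.65052077e+01]), 'qd': array([-0.04163661, -0.04299308,  0.1150606 ,  0.14384831, -0.01340029,
       -0.05128643]), 'joint_torque': array([-1.88704427e-03, -5.84162915e+01,  2.93749988e+01,  7.01548800e+00,
        1.01368886e-02, -6.72695614e-05]), 'tcp_pos': array([ 0.18236236, -0.64948504,  0.24473565]), 'eef_rot': array([ 1.79916949e+02, -7.95509414e-03, -1.64318206e+02]), 'contact_force': array([-0.42196741, -0.36216027,  0.01166209]), 'moment': array([-0.01751692, -0.00513464,  0.02197755]), 'gripper_force': 0.0, 'gripper_width': 0.08755869002382231}
```

View pics/top0.png

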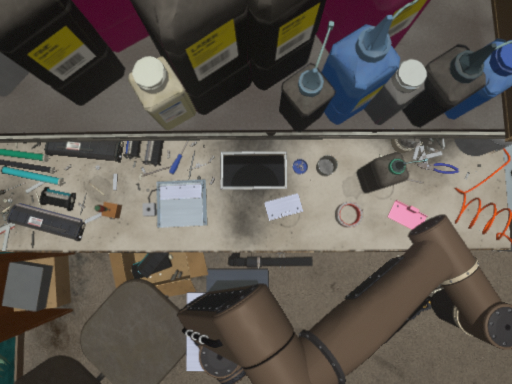

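View pics/side0.png

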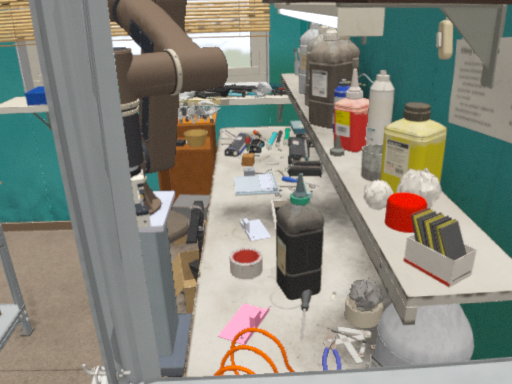

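The top view shows the jig at (182,203) with its pod at (150,209), the white strip at (283,207), the block with the driver at (110,210), the tape at (348,214), the dish at (300,166) and the beaker at (327,165).
- **Driver candidates:** the standing one at (110,210) and the loose blue one at (175,163). I choose the standing one.
- **Strip candidates:** the white one at (283,207) and the pink one at (406,214). I choose the white one.

Next is a close crop to check both choices.

```bash
python3 - <<'E'
from h import *
im=cv2.imread('pics/top0.png');s=cv2.imread('pics/side0.png')
a=cv2.resize(im[170:240,90:220],None,fx=6,fy=6,interpolation=cv2.INTER_CUBIC)[:, :780]
b=cv2.resize(im[185:230,255:310],None,fx=4,fy=4,interpolation=cv2.INTER_CUBIC)
c=cv2.resize(s[145:200,225:315],None,fx=4,fy=4,interpolation=cv2.INTER_CUBIC)
out=np.zeros((600,800,3),np.uint8);h=420
a=a[:380];out[:380,:780]=a;out[380:560,:220]=b[:180];out[380:600,230:590]=c[:220];cv2.imwrite('pics/crop1.png',out)
print(atz('top',[[110,210],[150,209],[182,203],[283,207]],[.05,.032,.01,.01]))
E
```

```text
[[ 0.47304507  0.45103924  0.05      ]
 [ 0.47713825  0.29869582  0.032     ]
 [ 0.50153961  0.17718143  0.01      ]
 [ 0.48271486 -0.22356138  0.01      ]]
```

View pics/crop1.png

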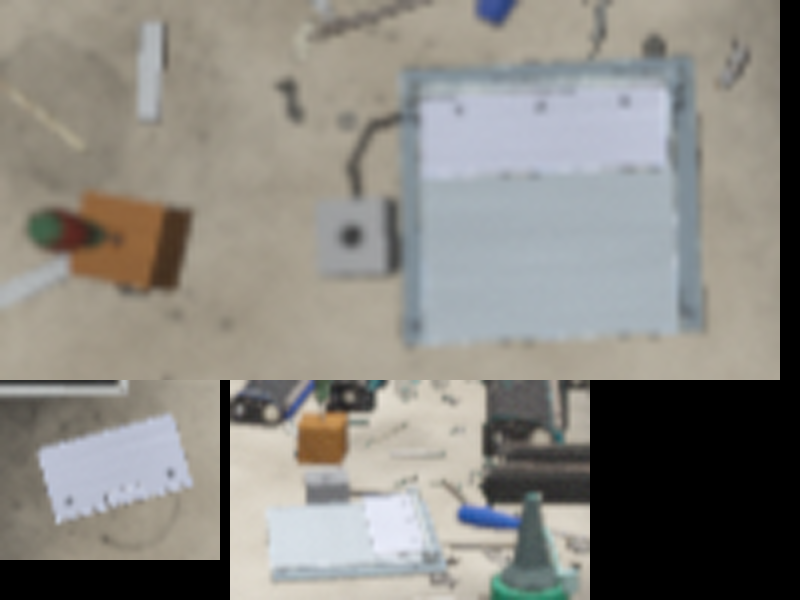

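The crop confirms both choices. The red and green handle leans out of the hole at crop (118,238), and the pod's well is at crop (350,236). The strip's tab side faces the robot. Now I move over the strip for a wrist view, on the way to the block.

Request:
jog_arm(
  deltas=[
    [[1, 3.2, 4.8, 1, 0], [1, 3.2, 4.8, 1, 0], [1, 3.2, 4.8, 1, 0], [1, 3.2, 4.8, 1, 0], [1, 3.2, 4.8, 1, 0], [1, 3.2, 4.8, 1, 0], [1, 3.2, 4.8, 1, 0], [1, 3, 4.8, 1, 0]],
  ],
  force=30,
)

```text
time_s: 1.1
tcp_pos: [0.4371, -0.264, 0.3258]
eef_rot: [180.0, 0.0, -164.3]
contact_force: [2.1, -1.0, 0.2]
gripper_width: 0.0881
gripper_force: 0.0
```

```bash
python3 - <<'E'
from h import *
import pickle
s=r.get_state();i=r.camera_info('wrist');save('wrist','w1');pickle.dump(i,open('w1.pkl','wb'))
print(s['tcp_pos'],s['eef_rot'],np.linalg.norm(s['qd']));print(i)
T=np.array(i['view']);print('tcp px',proj(i,s['tcp_pos']),-T[:3,:3].T@T[:3,3])
print(proj(i,[[.48,-.22,0],[.5,.2,0]]))
E
```

```text
[ 0.43708095 -0.26402666  0.32578778] [ 1.79991433e+02  4.94188625e-04 -1.64307747e+02] 73.39133401258485
{'fx': 291.76289071139036, 'fy': 291.76289071139036, 'cx': 256.0126004185325, 'cy': 190.98810066729772, 'k1': -0.0420524413396417, 'view': array([[-2.70628992e-01,  9.62683293e-01, -9.09273031e-04,
         3.73360649e-01],
       [-9.27523527e-01, -2.60997600e-01, -2.67545062e-01,
         3.91896695e-01],
       [-2.57798479e-01, -7.15620783e-02,  9.63544920e-01,
        -3.72971889e-01],
       [ 0.00000000e+00,  0.00000000e+00,  0.00000000e+00,
         1.00000000e+00]])}
tcp px [[257.16268234 251.50159407]] [ 0.36838403 -0.28383461  0.46456468]
[[275.21946311 188.49849818]
 [491.67845403 258.89092071]]
```

View pics/w1.png

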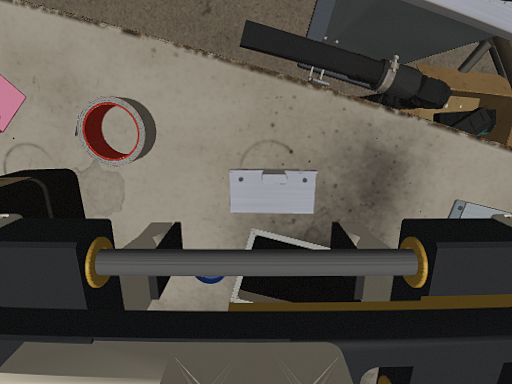

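The strip is at (273,190) in the wrist view with its tab up the picture at (275,176), which is toward the robot. The tape is at (115,132) and the dish is just visible at (210,278). I go on to the block.

Request:
jog_arm(
  deltas=[
    [[1, 0, 5.9, 0, 0], [1, 0, 5.9, 0, 0], [1, 0, 5.9, 0, 0], [1, 0, 5.9, 0, 0], [1, 0, 5.9, 0, 0], [1, 0, 5.9, 0, 0], [1, 0, 5.9, 0, 0], [1, 0, 5.9, 0, 0]],
  ],
)

```text
time_s: 2.15
tcp_pos: [0.4359, 0.208, 0.3256]
eef_rot: [180.0, 0.0, -164.3]
contact_force: [2.1, -0.4, 0.3]
gripper_width: 0.0877
gripper_force: 0.0
```

Request:
jog_arm(
  deltas=[
    [[1, 0, 5.9, 0, 0], [1, 0, 5.9, 0, 0], [1, 0, 4, 0, 0], [1, 0, 0, 0, 0], [1, 0, 0, 0, 0]],
  ],
)

```text
time_s: 2.78
tcp_pos: [0.4363, 0.3639, 0.325]
eef_rot: [-180.0, -0.1, -164.3]
contact_force: [-0.2, 0.3, 0.4]
gripper_width: 0.0877
gripper_force: 0.0
```

```bash
python3 - <<'E'
from h import *
import pickle
s=r.get_state();i=r.camera_info('wrist');im=save('wrist','w2');pickle.dump((s,i),open('w2.pkl','wb'))
print(s['tcp_pos'],s['eef_rot'],s['joints'],np.linalg.norm(s['qd']))
cv2.imwrite('pics/w2z.png',cv2.resize(im,(800,600),interpolation=cv2.INTER_CUBIC))
E
```

```text
[0.43627408 0.36387414 0.3250279 ] [-1.79956345e+02 -5.49461540e-02 -1.64295541e+02] [ 5.95570269e+01  8.11405079e+00 -5.64810989e+00 -6.77876563e-03
 -7.63077070e+01 -1.33850938e+02] 1.3575529911263344
```

View pics/w2z.png

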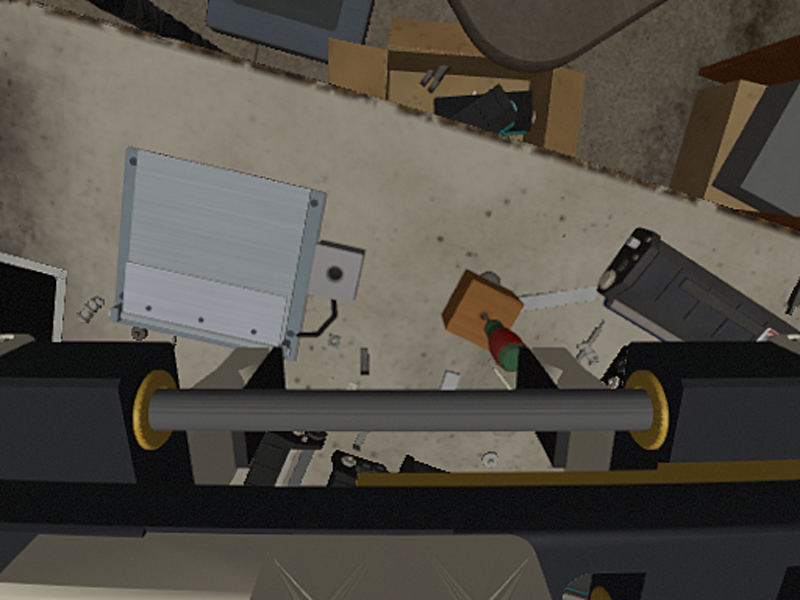

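The wrist view, at 800-wide scale, shows the well mouth at (335,274), the block top with its hole at (484,316), and the driver leaning toward (509,357), up against the finger shadow. The jig's corner bolts are visible too.

```bash
python3 - <<'E'
from h import *
import pickle
s,i=pickle.load(open('w2.pkl','rb'))
im=cv2.imread('pics/w2.png');g=cv2.cvtColor(im,cv2.COLOR_BGR2GRAY)
w=lambda u,v:((u+.5)*.64-.5,(v+.5)*.64-.5)
t=lambda u,v:(90+(u+.5)/6-.5,170+(v+.5)/6-.5)
# well dark blob centroid
u,v=map(int,w(335,274));p=g[v-12:v+13,u-12:u+13];m=(p<85);yy,xx=np.nonzero(m);wc=(u-12+xx.mean(),v-12+yy.mean());print('well blob',m.sum(),wc)
print('well',atz(i,wc,.032),atz('top',t(350,236),.032))
for nm,a,b in(('hole',w(484,316),t(118,238)),):
    print(nm,atz(i,a,.05),atz('top',b,.05))
hc=atz(i,[w(472,271),w(523,299),w(494,349),w(443,319)],.05);print('blk top corners',hc,hc.mean(0))
print('driver top tri',tri([(i,w(510,358)),('top',t(45,229))]))
c=np.array([w(131,148),w(326,193)]);print('base near corners z.008',atz(i,c,.008))
pc=atz(i,[w(318,239),w(365,249),w(352,301)],.032);print('pod',pc)
le=atz(i,[w(125,262),w(293,297)],.022);print('leaf free edge',le)
e=le[1]-le[0];print('jig yaw from leaf',np.degrees(np.arctan2(-e[0],e[1])))
e=np.diff(atz(i,c,.008),axis=0)[0];print('jig yaw base',np.degrees(np.arctan2(-e[0],e[1])))
E
```

```text
well blob 74 (np.float64(213.7027027027027), np.float64(174.90540540540542))
well [[0.47593832 0.30725924 0.032     ]] [[0.47751388 0.30697369 0.032     ]]
hole [[0.47289995 0.45587874 0.05      ]] [[0.47598097 0.45412408 0.05      ]]
blk top corners [[0.43438641 0.43123736 0.05      ]
 [0.44691334 0.48609501 0.05      ]
 [0.50223403 0.47602702 0.05      ]
 [0.48636615 0.41911704 0.05      ]] [0.46747498 0.45311911 0.05      ]
driver top tri [0.47601931 0.46120386 0.14243583]
base near corners z.008 [[0.4142061  0.08520967 0.008     ]
 [0.40571588 0.27850877 0.008     ]]
pod [[0.44741893 0.28451851 0.032     ]
 [0.44462228 0.3300013  0.032     ]
 [0.49805083 0.33063323 0.032     ]]
leaf free edge [[0.52361859 0.10104334 0.022     ]
 [0.51316874 0.27199149 0.022     ]]
jig yaw from leaf 3.4980691208159502
jig yaw base 2.51497158637066
```

Request:
jog_arm(
  deltas=[
    [[1, 1.9, 4.7, -1, 0], [1, 2, 4.8, -1.7, 0], [1, 0, 0, -4, 0], [1, 0, 0, -4, 0], [1, 0, 0, -4, 0], [1, 0, 0, -3, 0], [1, 0, 0, -2, 0], [1, 0, 0, -1, 0]],
  ],
)

```text
time_s: 3.82
tcp_pos: [0.4757, 0.4578, 0.1179]
eef_rot: [-180.0, -0.0, -164.4]
contact_force: [-0.2, 0.5, -0.5]
gripper_width: 0.0875
gripper_force: 0.0
```

Request:
jog_arm(
  deltas=[
    [[1, 0, 0, 0, 0], [-1, 0, 0, 0, 0], [-1, 0, 0, 0, 0], [-1, 0, 0, 0, 0], [-1, 0, 0, 0, 0], [-1, 0, 0, 0, 0], [-1, 0, 0, 0, 0], [-1, 0, 0, 0, 0]],
  ],
  force=35,
)

```text
time_s: 4.82
tcp_pos: [0.4755, 0.4591, 0.1185]
eef_rot: [-180.0, -0.0, -164.3]
contact_force: [-0.2, 0.1, 0.5]
gripper_width: 0.0239
gripper_force: 35.1
```

Request:
jog_arm(
  deltas=[
    [[-1, 0, 0, 1, 0], [-1, 0, 0, 2, 0], [-1, 0, 0, 3, 0], [-1, 0, 0, 3, 0], [-1, 0, 0, 0, 0], [-1, 0, 0, 0, 0]],
  ],
)

```text
time_s: 5.58
tcp_pos: [0.4752, 0.459, 0.2085]
eef_rot: [180.0, -0.0, -164.3]
contact_force: [0.3, 0.0, -1.5]
gripper_width: 0.0234
gripper_force: 35.0
```

```bash
python3 - <<'E'
from h import *
import pickle
s=r.get_state();i=r.camera_info('wrist');im=save('wrist','w3');pickle.dump((s,i),open('w3.pkl','wb'))
print(s['tcp_pos'],s['gripper_width'])
e=s['tcp_pos']-[0,0,.113];print('expected tip px x1.5625',(proj(i,[e,[.4745,.455,.05]])+.5)/.64)
cv2.imwrite('pics/w3z.png',cv2.resize(im,(800,600),interpolation=cv2.INTER_CUBIC))
E
```

```text
[0.475235   0.45895246 0.20854109] 0.02342108623873625
expected tip px x1.5625 [[402.00398851 301.92612541]
 [396.50017171 280.7994637 ]]
```

View pics/w3z.png

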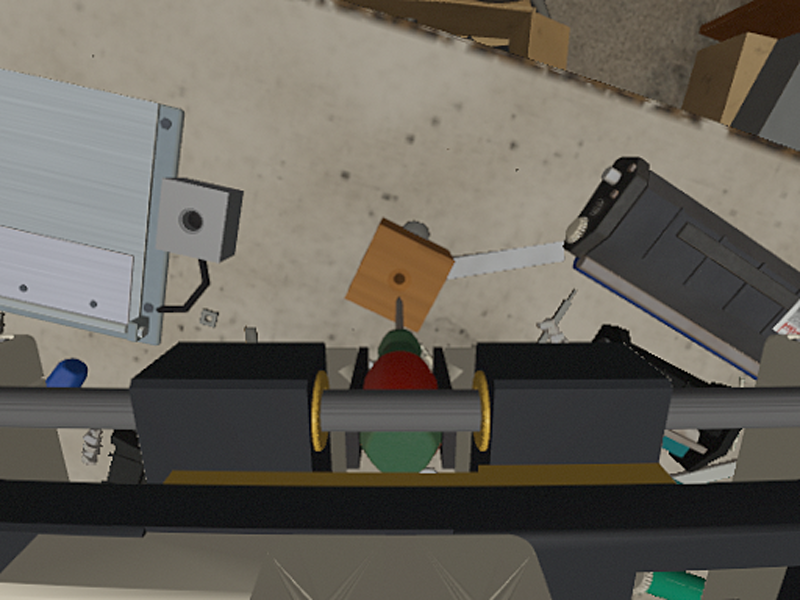

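The driver is gripped upright with its tip at (399,298). The hole at (399,279) and the well at (193,219) are both clear.

```bash
python3 - <<'E'
from h import *
import pickle
s,i=pickle.load(open('w3.pkl','rb'))
w=lambda u,v:((u+.5)*.64-.5,(v+.5)*.64-.5)
for z in(.093,.0955,.098):print('tip',atz(i,w(399,298),z))
print('hole',atz(i,w(399.5,278.5),.05),'well',atz(i,w(193,219),.032))
b=atz(i,[w(384,219),w(454,258),w(418,332),w(346,297)],.05);print('blk',b.mean(0))
pc=atz(i,[w(161,177),w(243,190),w(234,262),w(156,248)],.032);print('pod',pc.mean(0),pc)
E
```

```text
tip [[0.47433595 0.45719827 0.093     ]]
tip [[0.47366979 0.45702097 0.0955    ]]
tip [[0.47300363 0.45684368 0.098     ]]
hole [[0.47267681 0.45692237 0.05      ]] well [[0.47455602 0.30906128 0.032     ]]
blk [0.47186943 0.45736861 0.05      ]
pod [0.47419618 0.31277091 0.032     ] [[0.45228698 0.28317223 0.032     ]
 [0.44603951 0.33915475 0.032     ]
 [0.49672269 0.3421732  0.032     ]
 [0.50173553 0.28658344 0.032     ]]
```

Request:
jog_arm(
  deltas=[
    [[-1, 0, -3, 0, 0], [-1, 0, -5, 0, 0], [-1, 0.1, -4.8, 0, 0], [-1, 0, -2, -1, 0], [-1, 0, 0, -2, 0], [-1, 0, 0, -2, 0], [-1, 0, 0, -1, 0], [-1, 0, 0, -0.5, 0]],
  ],
)

```text
time_s: 6.62
tcp_pos: [0.4763, 0.3111, 0.1426]
eef_rot: [-179.9, -0.1, -164.3]
contact_force: [-0.3, 0.0, -0.8]
gripper_width: 0.0235
gripper_force: 35.0
```

Request:
jog_arm(
  deltas=[
    [[-1, 0, 0, -0.3, 0], [-1, 0, 0, 0, 0]],
  ],
)

```text
time_s: 6.88
tcp_pos: [0.4766, 0.3113, 0.1407]
eef_rot: [180.0, 0.0, -164.3]
contact_force: [0.0, -1.0, -1.1]
gripper_width: 0.0236
gripper_force: 35.0
```

Request:
jog_arm(
  deltas=[
    [[-1, 0, 0, -0.4, 0], [-1, 0, 0, -0.3, 0], [-1, 0, 0, -0.2, 0], [-1, 0, 0, 0, 0]],
  ],
)

```text
time_s: 7.38
tcp_pos: [0.4775, 0.3119, 0.1329]
eef_rot: [180.0, 0.2, -164.3]
contact_force: [-0.5, -0.5, 7.8]
gripper_width: 0.0236
gripper_force: 35.0
```

Request:
jog_arm(
  deltas=[
    [[-1, 0, 0, -0.2, 0], [-1, 0, 0, 0, 0]],
  ],
)

```text
time_s: 7.62
tcp_pos: [0.4785, 0.3125, 0.1323]
eef_rot: [179.9, 0.3, -164.2]
contact_force: [0.3, -0.9, 14.8]
gripper_width: 0.0239
gripper_force: 35.0
```

Request:
jog_arm(
  deltas=[
    [[-1, 0, 0, 0.9, 0], [-1, 0, 0, 2, 0], [-1, 0, 0, 3, 0], [-1, 0, 2, 2, 0], [-1, -0.1, 5, 0, 0], [-1, 0, 5, 0, 0], [-1, 0, 2.8, 0, 0], [-1, 0, 0, 0, 0]],
  ],
)

```text
time_s: 8.62
tcp_pos: [0.4748, 0.4607, 0.2072]
eef_rot: [-179.9, -0.1, -164.2]
contact_force: [0.9, -1.0, -1.1]
gripper_width: 0.0237
gripper_force: 35.0
```

```bash
python3 - <<'E'
from h import *
s=r.get_state();i=r.camera_info('wrist');im=save('wrist','w4')
print(s['tcp_pos'],s['contact_force'])
a=cv2.imread('pics/w3.png')
cv2.imwrite('pics/c4.png',cv2.resize(np.hstack([a[130:230,200:310],im[130:230,200:310]]),None,fx=3,fy=3))
E
```

```text
[0.47481656 0.46069741 0.20722912] [ 0.92599246 -0.98041082 -1.09050161]
```

View pics/c4.png

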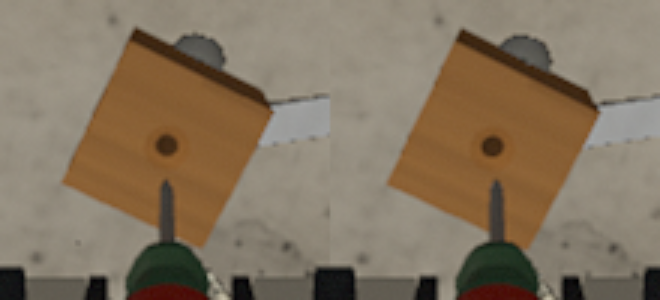

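In the crop the tip holds its place in the grip, and only about 1.5 mm of y offset remains. I put the driver back.

Request:
jog_arm(
  deltas=[
    [[-1, 0, -0.1, -2, 0], [-1, 0, 0, -2, 0], [-1, 0, 0, -1.5, 0], [-1, 0, 0, -1, 0], [-1, 0, 0, -0.5, 0], [-1, 0, 0, -0.5, 0], [-1, 0, 0, 0, 0]],
  ],
)

```text
time_s: 9.55
tcp_pos: [0.4755, 0.4581, 0.1335]
eef_rot: [-180.0, -0.0, -164.3]
contact_force: [-0.5, -0.7, -0.7]
gripper_width: 0.024
gripper_force: 35.0
```

Tip is at about z = 0.020 with no contact force, so it is in the hole. I lower it and let go.

Request:
jog_arm(
  deltas=[
    [[-1, 0, 0, -0.7, 0], [-1, 0, 0, -0.5, 0], [-1, 0, 0, -0.1, 0], [-1, 0, 0, 0, 0], [-0.3, 0, 0, 0, 0], [0.3, 0, 0, 0, 0], [1, 0, 0, 0, 0], [1, 0, 0, 0, 0]],
  ],
)

```text
time_s: 10.55
tcp_pos: [0.4755, 0.4582, 0.1207]
eef_rot: [180.0, 0.0, -164.3]
contact_force: [0.2, 0.7, -0.5]
gripper_width: 0.0554
gripper_force: 0.0
```

Request:
jog_arm(
  deltas=[
    [[1, 0, 0, 0, 0], [1, 0, 0, 0, 0], [1, 0, 0, 2, 0], [1, 0, 0, 4, 0], [1, 0, 0, 6, 0], [1, 0, -3, 5, 0], [1, 0, -5.5, 3, 0], [1, 0, -5.8, 0.5, 0]],
  ],
)

```text
time_s: 11.55
tcp_pos: [0.476, 0.3147, 0.3282]
eef_rot: [179.9, 0.2, -164.3]
contact_force: [1.1, -0.5, -0.5]
gripper_width: 0.0874
gripper_force: 0.0
```

Request:
jog_arm(
  deltas=[
    [[1, 0.4, -5.5, 0.4, 0], [1, 0, -4.5, 0, 0], [1, 0, -2, 0, 0], [1, 0, 0, 0, 0], [1, 0, 0, 0, 0]],
  ],
)

```text
time_s: 12.18
tcp_pos: [0.4797, 0.196, 0.3294]
eef_rot: [180.0, -0.0, -164.3]
contact_force: [-0.1, 0.8, -0.0]
gripper_width: 0.0874
gripper_force: 0.0
```

```bash
python3 - <<'E'
from h import *
import pickle
s=r.get_state();i=r.camera_info('wrist');im=save('wrist','w5');pickle.dump((s,i),open('w5.pkl','wb'))
print(s['tcp_pos'],s['joints'])
cv2.imwrite('pics/w5z.png',cv2.resize(im[60:285,100:400],(800,600),interpolation=cv2.INTER_CUBIC))
E
```

```text
[0.47966394 0.19604544 0.32937299] [ 4.39509280e+01  2.98265263e+00 -1.08898140e+01 -5.41478771e-03
 -7.61253483e+01 -1.18248368e+02]
```

View pics/w5z.png

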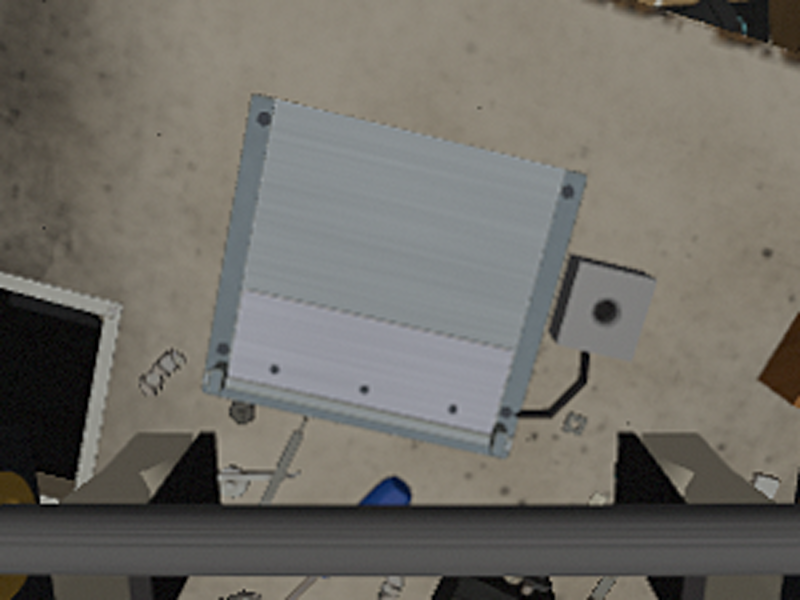

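The picture shows the whole jig. The base corners are at (251,94), (586,174), (203,391) and (506,458), the leaf's free edge runs from (246,290) to (517,348), and the well is at (606,312). I fit the jig pose to these, and the strip pose from w1.

```bash
python3 - <<'E'
from h import *
import pickle
from scipy.optimize import least_squares
s,i=pickle.load(open('w5.pkl','rb'))
c=lambda u,v:((u+.5)*.375-.5+100,(v+.5)*.375-.5+60)
own=np.array([[-92.5,-100,8],[-92.5,100,8],[92.5,-100,8],[92.5,100,8],[17,-82,22],[17,82,22],[-20,126,32]])/1e3
px=np.array([c(251,94),c(586,174),c(203,391),c(506,458),c(246,290),c(517,348),c(606,312)])
def W(p,o):
    a=p[2];return np.c_[p[0]+o[:,0]*np.cos(a)-o[:,1]*np.sin(a),p[1]+o[:,0]*np.sin(a)+o[:,1]*np.cos(a),o[:,2]]
f=least_squares(lambda p:(proj(i,W(p,own))-px).ravel(),[.502,.187,.05],loss='soft_l1')
print('jig',f.x,np.degrees(f.x[2]));print((proj(i,W(f.x,own))-px).round(1))
i1=pickle.load(open('w1.pkl','rb'))
o1=np.array([[37.5,70,3],[37.5,-70,3],[-37.5,70,15],[-37.5,-70,15]])/1e3
p1=np.array([[314,213],[231,212.5],[316.5,169.5],[230,169.5]])
g=least_squares(lambda p:(proj(i1,W(p,o1))-p1).ravel(),[.48,-.22,.27])
print('strip',g.x,np.degrees(g.x[2]),(proj(i1,W(g.x,o1))-p1).round(1))
# check against top cam
print('top jig',proj('top',W(f.x,own)).round(1).tolist(),'strip',proj('top',W(g.x,o1)).round(1).tolist(), 'jig sheet crop', [((6*(q+.5-[90,170]))-.5).round(0).tolist() for q in proj('top',W(f.x,own))])
print('tab top',W(g.x,np.array([[-30.5,0,44]])/1e3))
E
```

```text
jig [0.50131189 0.1829891  0.04765858] 2.730635689152877
[[-0.2 -0.8]
 [ 1.8 -0.4]
 [-1.1  1.3]
 [ 1.3  1.1]
 [-0.9 -0.3]
 [-0.7  0.8]
 [ 0.6 -0.4]]
strip [ 0.48424688 -0.22324655  0.27369456] 15.681543159285406 [[ 0.  -0.6]
 [-0.4 -0.1]
 [ 1.5  0.4]
 [-1.1  0.3]]
top jig [[206.6, 225.1], [156.4, 227.7], [204.7, 178.7], [155.2, 181.5], [200.4, 197.4], [159.2, 199.7], [147.7, 209.5]] strip [[263.2, 202.6], [296.9, 192.8], [268.6, 220.7], [302.8, 210.7]] jig sheet crop [[702.0, 333.0], [401.0, 349.0], [691.0, 55.0], [394.0, 72.0], [665.0, 167.0], [418.0, 181.0], [349.0, 239.0]]
tab top [[ 0.45488213 -0.23149041  0.044     ]]
```

Request:
jog_arm(
  deltas=[
    [[1, -0.3, -4, 0, 0.17], [1, -0.3, -4.8, 0, 0.175], [1, -0.3, -4.8, 0, 0.175], [1, -0.3, -4.8, -0.5, 0.175], [1, -0.3, -4.8, -1, 0.175], [1, -0.3, -4.8, -1.5, 0.175], [1, -0.3, -4.8, -2, 0.175], [1, -0.2, -4.8, -3, 0.175]],
  ],
)

```text
time_s: 13.22
tcp_pos: [0.458, -0.1776, 0.2511]
eef_rot: [-179.9, -0.0, -84.8]
contact_force: [0.8, -0.3, -0.4]
gripper_width: 0.0876
gripper_force: 0.0
```

Request:
jog_arm(
  deltas=[
    [[1, -0.2, -4, -2, 0.176], [1, 0, -1.2, -1, 0], [1, 0, 0, 0, 0], [1, 0, 0, 0, 0]],
  ],
)

```text
time_s: 13.72
tcp_pos: [0.4557, -0.228, 0.2217]
eef_rot: [-180.0, -0.0, -75.1]
contact_force: [0.9, 0.7, 0.9]
gripper_width: 0.0879
gripper_force: 0.0
```

```bash
python3 - <<'E'
from h import *
import pickle
s=r.get_state();i=r.camera_info('wrist');im=save('wrist','w6');pickle.dump((s,i),open('w6.pkl','wb'))
print(s['tcp_pos'],s['eef_rot'],s['joints'])
print((proj(i,[s['tcp_pos']-[0,0,.15]])+.5)/.64)
cv2.imwrite('pics/w6z.png',cv2.resize(im,(800,600),interpolation=cv2.INTER_CUBIC))
E
```

```text
[ 0.45570733 -0.22796198  0.2217219 ] [-1.79963831e+02 -1.66127337e-02 -7.51263656e+01] [-4.46136887e+00  5.90019662e+00 -2.19341418e+01  4.18629632e-03
 -6.21260324e+01  1.93330526e+01]
[[401.71520917 288.42462364]]
```

View pics/w6z.png

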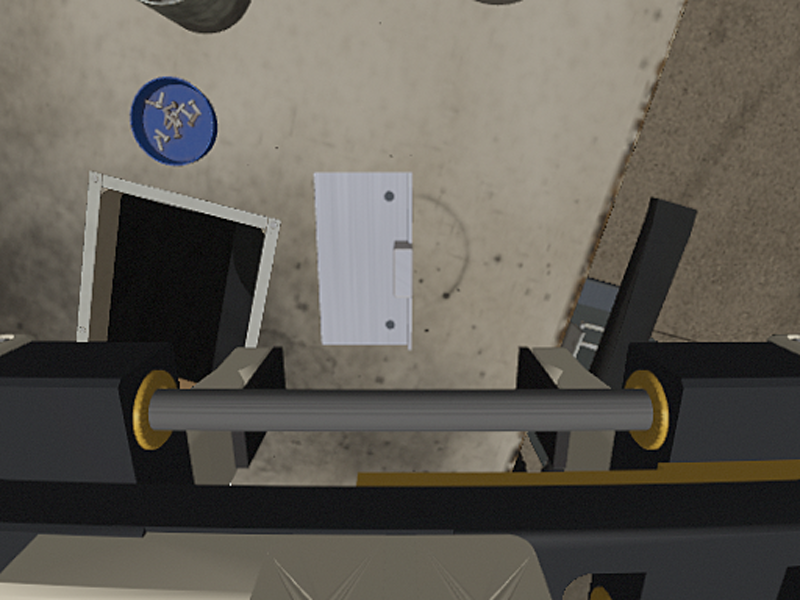

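The strip's front edge runs from (314,172) to (322,345), its rear flange from (412,172) to (411,349), and the tab top spans (394..411, 248..297). The dish is at (174,120), clear of the strip.

```bash
python3 - <<'E'
from h import *
import pickle
from scipy.optimize import least_squares
s,i=pickle.load(open('w6.pkl','rb'))
w=lambda u,v:((u+.5)*.64-.5,(v+.5)*.64-.5)
def W(p,o):
    a=p[2];return np.c_[p[0]+o[:,0]*np.cos(a)-o[:,1]*np.sin(a),p[1]+o[:,0]*np.sin(a)+o[:,1]*np.cos(a),o[:,2]]
o=np.array([[37.5,-70,3],[37.5,70,3],[-37.5,-70,15],[-37.5,70,15],[-23.5,-18,44],[-23.5,18,44],[-37.5,-18,44],[-37.5,18,44]])/1e3
p=np.array([w(314,172),w(322,345),w(412,172),w(411,349),w(394,248),w(394,297),w(411,248),w(411,297)])
f=least_squares(lambda q:(proj(i,W(q,o))-p).ravel(),[.484,-.223,.27],loss='soft_l1')
print('strip',f.x,np.degrees(f.x[2]),(proj(i,W(f.x,o))-p).round(1).tolist())
t=W(f.x,np.array([[-30.5,0,44]])/1e3)[0];print('tab',t,'delta cm',(t-s['tcp_pos'])*100,'yaw now',s['eef_rot'][2])
E
```

```text
strip [ 0.4850077  -0.22414793  0.2618012 ] 15.000103556738269 [[-0.7, -0.2], [-0.3, -0.2], [0.1, -0.5], [0.2, 0.6], [-0.7, -0.1], [-0.5, 0.4], [1.2, -0.1], [1.0, 0.3]]
tab [ 0.45554697 -0.23204197  0.044     ] delta cm [-1.60361873e-02 -4.07998569e-01 -1.77721898e+01] yaw now -75.12636560549335
```

Request:
jog_arm(
  deltas=[
    [[1, 0, -0.4, -3, 0], [1, 0, 0, -5, 0], [1, 0, 0, -5, 0], [1, 0, 0, -3, 0], [1, 0, 0, -2, 0], [1, 0, 0, -0.8, 0], [1, 0, 0, -0.4, 0], [1, 0, 0, 0, 0]],
  ],
  force=50,
)

```text
time_s: 14.78
tcp_pos: [0.4556, -0.2326, 0.0299]
eef_rot: [-179.9, -0.0, -75.1]
contact_force: [0.5, -0.2, 0.0]
gripper_width: 0.0877
gripper_force: 0.0
```

Request:
jog_arm(
  deltas=[
    [[-1, 0, 0, 0, 0], [-1, 0, 0, 0, 0], [-1, 0, 0, 0, 0], [-1, 0, 0, 0, 0], [-1, 0, 0, 0, 0], [-1, 0, 0, 0, 0], [-1, 0, 0, 0, 0], [-1, 0, 0, 0, 0]],
  ],
)

```text
time_s: 15.78
tcp_pos: [0.455, -0.2328, 0.0292]
eef_rot: [-180.0, 0.0, -75.1]
contact_force: [0.2, 0.2, 0.6]
gripper_width: 0.0139
gripper_force: 50.0
```

Request:
jog_arm(
  deltas=[
    [[-1, 0, 0, 1, 0], [-1, 0, 0, 3, 0], [-1, 0, 0, 4, 0], [-1, 0, 2, 2, 0], [-1, -0.3, 4, 0, -0.03], [-1, -0.3, 5, 0, -0.05], [-1, -0.3, 5, 0, -0.05], [-1, -0.3, 5, 0, -0.05]],
  ],
)

```text
time_s: 16.77
tcp_pos: [0.4426, -0.0214, 0.1299]
eef_rot: [-180.0, 0.0, -85.5]
contact_force: [1.2, -1.5, -1.1]
gripper_width: 0.0138
gripper_force: 50.0
```

Request:
jog_arm(
  deltas=[
    [[-1, -0.3, 5, 0, -0.032], [-1, -0.3, 5, 0, 0], [-1, -0.3, 5, 0, 0], [-1, 0, 3.5, 0, 0], [-1, 0, 1.8, 0, 0], [-1, 0, 0, 0, 0], [-1, 0, 0, 0, 0]],
  ],
)

```text
time_s: 17.65
tcp_pos: [0.4336, 0.1793, 0.1291]
eef_rot: [180.0, -0.0, -87.3]
contact_force: [0.3, -0.6, -1.1]
gripper_width: 0.0141
gripper_force: 50.0
```

```bash
python3 - <<'E'
from h import *
import pickle
s=r.get_state();i=r.camera_info('wrist');im=save('wrist','w7');pickle.dump((s,i),open('w7.pkl','wb'))
print(s)
E
```

```text
{'time_s': 17.65, 'joints': array([ 4.65820828e+01,  7.73053663e+00, -3.36908033e+01, -1.17222277e-02,
       -4.86212749e+01, -4.38677038e+01]), 'qd': array([-0.53199995, -0.13346371, -0.13703483,  0.07156619,  0.1909354 ,
       -0.05595649]), 'joint_torque': array([ 5.12442570e-01, -3.49596369e+01,  2.42534119e+01,  5.87860420e+00,
        2.19889102e-02, -7.94307125e-03]), 'tcp_pos': array([0.43363072, 0.17928765, 0.12914845]), 'eef_rot': array([ 1.79963185e+02, -2.31951900e-02, -8.72933655e+01]), 'contact_force': array([ 0.29315378, -0.63633351, -1.07321079]), 'moment': array([-0.00848043,  0.19253622,  0.01766703]), 'gripper_force': 49.99936580657959, 'gripper_width': 0.014116362232095161}
```

Request:
jog_arm(
  deltas=[
    [[-1, 0, 0, -2, 0], [-1, 0, 0, -3, 0], [-1, 0, 0, -2, 0], [-1, 0, 0, -1, 0], [-1, 0, 0, -0.4, 0], [-1, 0, 0, 0, 0]],
  ],
)

```text
time_s: 18.45
tcp_pos: [0.4342, 0.1802, 0.0456]
eef_rot: [-180.0, 0.0, -87.3]
contact_force: [0.2, -0.2, -1.7]
gripper_width: 0.0136
gripper_force: 50.0
```

```bash
python3 - <<'E'
from h import *
import pickle
s=r.get_state();i=r.camera_info('wrist');im=save('wrist','w8');pickle.dump((s,i),open('w8.pkl','wb'))
print(s['tcp_pos'],s['eef_rot'],s['contact_force'])
cv2.imwrite('pics/w8z.png',cv2.resize(im[:285,70:450],(800,600),interpolation=cv2.INTER_CUBIC))
E
```

```text
[0.43422131 0.18016638 0.04555903] [-1.79980009e+02  1.09821609e-02 -8.72704274e+01] [ 0.24101869 -0.24908861 -1.65377257]
```

View pics/w8z.png

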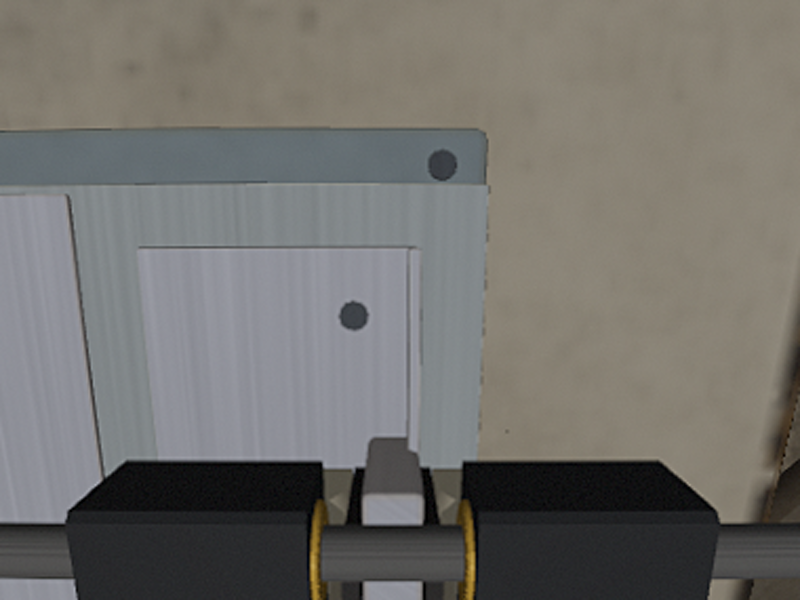

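The strip hovers over the bed with its front edge running from (139,249) to (157,470). The leaf's edge runs from (70,195) to (104,475), and the base corner is at (486,129). I check gap, yaw and sideways offset.

```bash
python3 - <<'E'
from h import *
import pickle
s,i=pickle.load(open('w8.pkl','rb'))
k=380/800;c=lambda u,v:((u+.5)*k-.5+70,(v+.5)*285/600-.5)
a=.04766;R=np.array([[np.cos(a),np.sin(a)],[-np.sin(a),np.cos(a)]])
J=lambda P:((P[:,:2]-[.5013,.1830])@R.T*1e3).round(1)
zb=s['tcp_pos'][2]-.0295
yaw=lambda P:np.degrees(np.arctan2(-(P[1]-P[0])[0],(P[1]-P[0])[1])).round(2)
F=atz(i,[c(139,249),c(157,470)],zb+.003);L=atz(i,[c(70,195),c(104,475)],.022)
E=atz(i,[c(0,132),c(484,129)],.008);B=atz(i,[c(75,185),c(488,184)],.012);Re=atz(i,[c(487,184),c(476,460)],.012)
print('front',J(F),yaw(F),'leaf',J(L),yaw(L));print('base side',J(E),'bed side',J(B),'bed rear',J(Re),yaw(Re))
print('zb',zb)
E
```

```text
front [[  0.2 -68.3]
 [  1.7  -6. ]] 1.39 leaf [[ 15.6 -82. ]
 [ 16.   -5.6]] 2.38
base side [[ 40.2 -99.6]
 [-91.1 -99.1]] bed side [[ 18.9 -85.1]
 [-92.1 -84.8]] bed rear [[-91.8 -84.8]
 [-91.6  -6.5]] 2.59
zb 0.01605902774522333
```

Request:
jog_arm(
  deltas=[
    [[-1, 0, 0, -0.2, 0.01], [-1, 0, 0, -0.15, 0], [-1, 0, 0, -0.1, 0], [-1, 0, 0, 0, 0]],
  ],
)

```text
time_s: 19.0
tcp_pos: [0.434, 0.1803, 0.0412]
eef_rot: [-180.0, 0.0, -86.7]
contact_force: [-1.3, 0.0, 5.5]
gripper_width: 0.0136
gripper_force: 50.0
```

Request:
jog_arm(
  deltas=[
    [[-1, 0.3, 0, 0.04, 0], [-1, 0.5, 0.03, 0, 0], [-1, 0.6, 0.03, 0, 0], [-1, 0.6, 0.03, 0, 0], [-1, 0.5, 0.03, 0, 0], [-1, 0, 0, 0, 0]],
  ],
)

```text
time_s: 19.75
tcp_pos: [0.4599, 0.1815, 0.0412]
eef_rot: [-180.0, 0.0, -86.7]
contact_force: [2.1, -1.1, 1.6]
gripper_width: 0.0139
gripper_force: 50.0
```

Request:
jog_arm(
  deltas=[
    [[-1, 0.4, 0.02, 0, 0], [-1, 0.4, 0.02, 0, 0], [-1, 0.3, 0.02, 0, 0], [-1, 0.1, 0, 0, 0], [-1, 0, 0, 0, 0]],
  ],
)

```text
time_s: 20.38
tcp_pos: [0.4708, 0.1819, 0.0412]
eef_rot: [180.0, -0.0, -86.7]
contact_force: [-3.6, -0.7, 6.1]
gripper_width: 0.014
gripper_force: 50.0
```

Request:
jog_arm(
  deltas=[
    [[-1, 0.1, 0, 0, 0], [-1, 0.1, 0, 0, 0], [-1, 0, 0, 0, 0]],
  ],
)

```text
time_s: 20.75
tcp_pos: [0.4727, 0.1819, 0.0412]
eef_rot: [180.0, -0.0, -86.7]
contact_force: [-2.7, 0.3, 5.2]
gripper_width: 0.0134
gripper_force: 50.0
```

Request:
jog_arm(
  deltas=[
    [[-1, 0.1, 0, 0, 0], [-1, 0.1, 0, 0, 0], [-1, 0, 0, 0, 0]],
  ],
)

```text
time_s: 21.12
tcp_pos: [0.4743, 0.1819, 0.0412]
eef_rot: [179.9, -0.0, -86.7]
contact_force: [-6.6, 0.6, 7.2]
gripper_width: 0.0139
gripper_force: 50.0
```

Request:
jog_arm(
  deltas=[
    [[-1, 0.1, 0, 0, 0], [-1, 0, 0, 0, 0]],
  ],
)

```text
time_s: 21.38
tcp_pos: [0.4745, 0.1818, 0.0412]
eef_rot: [179.9, -0.0, -86.7]
contact_force: [-12.3, 3.2, 11.6]
gripper_width: 0.0137
gripper_force: 50.0
```

The strip met the stop at x = 0.4745, where the push rose to 12 N. I ease off slightly and press down.

Request:
jog_arm(
  deltas=[
    [[-1, -0.1, 0, 0, 0], [-1, 0, 0, -0.1, 0], [-1, 0, 0, -0.1, 0], [-1, 0, 0, 0, 0], [-1, 0, 0, 0, 0]],
  ],
)

```text
time_s: 22.0
tcp_pos: [0.4744, 0.182, 0.0411]
eef_rot: [180.0, 0.0, -86.7]
contact_force: [-15.6, -0.3, 32.3]
gripper_width: 0.0138
gripper_force: 50.0
```

```bash
python3 - <<'E'
from h import *
import pickle
s=r.get_state();i=r.camera_info('wrist');im=save('wrist','w9');pickle.dump((s,i),open('w9.pkl','wb'))
print(s['tcp_pos'],s['eef_rot'],s['contact_force'],s['moment'])
save('side','side9')
E
```

```text
[0.47441992 0.18197769 0.0411276 ] [ 1.79993074e+02  2.49243893e-03 -8.66652231e+01] [-15.5629957   -0.27024716  32.32896779] [-0.06655828  5.5882439  -0.17942853]
```

Request:
jog_arm(
  deltas=[
    [[-1, -0.07, 0, 0.08, 0], [-1, 0, 0, 0, 0], [-1, 0, 0, 0, 0], [-1, 0, 0, 0, 0]],
  ],
)

```text
time_s: 22.6
tcp_pos: [0.4744, 0.182, 0.0412]
eef_rot: [-180.0, 0.0, -86.7]
contact_force: [-7.6, -1.4, 19.9]
gripper_width: 0.0138
gripper_force: 50.0
```

```bash
python3 - <<'E'
from h import *
b=save('top','top9')
def red(im):
    p=im[190:225,85:125].astype(int);out=[]
    for m in((p[...,2]-p[...,1]>40)&(p[...,1]<60),(p[...,1]-p[...,2]>15)):
        y,x=np.nonzero(m);out.append((m.sum(),x.mean()+85 if len(x) else 0,y.mean()+190 if len(y) else 0))
    return out
print(red(cv2.imread('pics/top0.png')),red(b));s=r.get_state();print(s['tcp_pos'],s['contact_force'],s['gripper_force'])
print('expected handle mid/top px upright',proj('top',[[.4745,.456,.118],[.4745,.456,.148]]))
E
```

```text
[(np.int64(7), np.float64(101.42857142857143), np.float64(208.71428571428572)), (np.int64(14), np.float64(96.5), np.float64(207.5))] [(np.int64(6), np.float64(102.5), np.float64(208.0)), (np.int64(14), np.float64(97.78571428571429), np.float64(206.35714285714286))]
[0.47442747 0.182013   0.04116131] [-7.30850355 -1.78697333 19.58968641] 50.00894621014595
expected handle mid/top px upright [[101.41015687 208.59392954]
 [ 97.93138436 208.10189247]]
```

The driver stands in its block, and the strip bears on the bed with about 20 N against the stop. I hand in.

```bash
python3 -c "
from plant import r
print(r.close_job())"
```

```text
the job is handed in; nothing more can be done
None
```

I handed the job in after about 23 s of robot time, but the hand-in gave no verdict. The button bottomed out under the screwdriver, the screwdriver is back upright in its block, and the strip is against the stop under the leaf, still gripped and pressed down with about 20 N.

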